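Turn the hook out and hang up the hoop

ROBOT

A 7-joint arm with a two-finger parallel gripper is mounted at the origin on the work surface. World frame = base frame: x ahead of the robot, y to its left, z up, the work surface at z = 0. Lengths are in mm, angles in rad, forces in N, time in s.
With the tool pointing down it reaches from about 425 to 1025 mm from the base axis. Payload 9.4 kg.
Tool frame: the origin (TCP) lies between the finger pads; the fingertips stand 19 mm ahead of it and the grasp point (between the pads) is the TCP (tcp_to_tips is the distance from the TCP to the fingertips, in mm); z points along the fingers, y is the line along which they close (so a half turn about z gives the same grasp; the last joint's range is limited). The gripper opens to 85 mm and grips with 20 to 120 N. Pads are 22 mm wide; open, the fingers measure 114 mm over their backs; the gripper's body (76 mm by 85 mm) begins 54 mm behind the grasp point. The pads swing forward as they close: fully open they stand 13 mm farther back than shut.
Start: joints at [-1.212, 0.599, -0.003, 1.599, 0.002, 0.943, -0.08], TCP at [306.051, 657.234, 250.275] pointing down, gripper open.
Joint ranges: [-2.57, 2.57], [-0.35, 1.97], [-1.29, 1.29], [0.11, 2.56], [-1.05, 4.19], [0.11, 1.86], [-2.63, 2.63]. Speed limits (rad/s): [2.22, 2.22, 3.01, 3.01, 3.14, 3.14, 3.14].

INTERFACE

Orientations are given as a 3x3 rotation matrix whose columns are the frame's x, y, z axes.
In Python, from workcell import * gives the robot as it stands.
- The arm moves only by the tool apply_moves, never from a script. Its argument "steps" is a list of rows, each a list of 7 numbers: the shift along the world's x, y, z in shares of 75 cm (1.0 is 75 cm), then the turn, a rotation vector about the world's x, y, z in shares of 180 degrees (1.0 is 180 degrees), then the finger opening in cm, from 0 to 8.54. A call has 1 to 20 rows; each row is the pose to reach, as a shift and turn from the pose commanded when the call began; what a row does not reach only later rows make up. A row lasts 1/8 s, in which the tool goes at most 62.5 mm and 10.7 degrees, less where a joint would pass 70% of its speed; a pose out of reach is approached as far as the arm can. No shift or turn number may pass 1 either way. A call with a gripper value outside its range is refused whole. The fingers move at their own pace and stop on an object; "newtons" is the grip in N (left out, the last holds). Time passes only in rows, so rows that repeat a pose let the fingers close. It gives the time, the measured TCP pose, the force, the opening and the grip force at its end, in the units of the state.
- sense(): the state, without advancing time (a new reading comes with each control period).
- capture(name): name is "side" or "top"; returns (picture, depth): 400x640x3 uint8, blue, green, red; 400x640 float32, mm along the optical axis (not along the pixel's ray), 0 where there is no reading.
- camera_info(name): a dict with "K" (3x3 intrinsics, pixels), "R" (3x3) and "t" (3): a world point X has camera coordinates R X + t. Camera axes: x right, y down, z forward; pixel columns grow to the right and rows downward; lengths in mm; the calibration is good to about 2 mm. A picture is of the moment at which its call begins. camera_info takes no time and is no camera call.
- job_done(): hands the job in; it is judged then, once.
The state is a dict: "t": time; "qpos": joint angles; "joint_velocities": joint speeds; "joint_torque": joint torques, N m; "tcp_pos": TCP position; "ee_rot": TCP orientation; "contact_force": force on the tool from outside, world axes, zero at the start; "moment": the same for the moment, N m; "grip_width": finger opening in mm; "grip_force": force on a finger pad.
Only numpy, scipy, OpenCV 4.12 (cv2) and the standard library are available. Lean on these libraries where they do the work, as an engineer would, in place of code of your own. Each camera call takes 0.05 s, during which the arm holds its last target. There are 200 camera calls.

TASK

Turn the brass swivel hook on the stand round until it meets its red stop, and press it fully home there, firmly for a moment but gently enough not to bend it. Then take the embroidery hoop with the red clasp out of the rack and hang it in the dip of the hook, lowering it gently until you feel it bear on the hook before you let go, with the hook still facing its stop. Leave the green-clasped hoop and everything else on the table where it is.

Things in the scene. Friction and masses are not known exactly. Their poses are not given: they have to be found in the camera images.
- stand: Fixed hook stand: round wooden base 130 mm across, 12 mm thick, white post 18 mm thick. Origin: underside of the base, on the post's axis, which is the swivel axis. Its -x is the way the hook must face. Red stop: a pin up to 217 mm high, 34 mm from the axis that way, on the hook's +y side; only the hook's tip is higher. The hook meets it when turned clockwise seen from above.
- swivel (a joint): Hook's angle (rad): 0 = against the stop (hard), facing the stand's -x; grows counterclockwise from above to 2.2 (pi/2: faces the stand's -y). Stays where left; about 2.5 N sideways at the dip turns it. Home = fingers push 7 N or more (friction included) at angle below 0.03 for 0.3 s. Over 18 N of push or pinch bends it: push one side with closed fingers, feeling the force.
- hook: Brass hook of 8 mm wire on the swivel. Origin on the post's axis at wire height, 205 mm above the table; axes as the stand's at angle 0, turning with the hook. Wire runs along its -x: level to 35 mm from the axis, down to the dip at 65 mm (10 mm lower), up to 86 mm (2 mm above the level part), to the upturned tip at 93 mm (18 mm above it).
- hook_seat (a point): Centre of the hook's wire at the bottom of its dip, 65 mm from the post's axis, 195 mm above the table: where the hoop must hang. Axes as the hook's.
- hook_tip (a point): Centre of the rounded end of the upturned tip, 93 mm from the axis, 223 mm above the table; wire radius 4 mm.
- rack: Fixed plywood rack, 120 x 130 mm, with two slots 70 mm apart along its y, each holding one hoop upright in the rack's x-z plane: slot walls 50 mm high, 12 mm apart, 100 mm long. Origin: centre of the underside.
- hoop_red: Embroidery hoop with red clasp, 60 to 130 g: ring of 10 mm round wood, 120 mm outside, 100 mm inside. Origin: ring centre, 70 mm above the table in its slot. z up to the clasp, y square to the ring's plane, x in it. Clasp block: 24 mm along x, 12 mm along y, 59 to 93 mm above the centre. Lift it 60 mm straight up to clear the slot. Pressed on the hook with over 15 N it bends the hook.
- hoop_red_clasp (a point): Grip point in the red clasp, 84 mm above the ring's centre; pinch the clasp from above across its 24 mm (along the hoop's x). 24 mm above the top of the ring.
- hoop_red_eye (a point): Centre of the ring's bar right below the red clasp, 55 mm above the ring's centre; hanging, it lies some 12 to 13 mm above hook_seat. Still held, it must bear on the hook with 2 N or more (its weight included) for 0.2 s before it is let go, to feel that it is seated; the contact is stiff, over 10 N per mm.
- hoop_green: The same hoop with a green clasp, in the rack's other slot: leave alone. Origin: ring centre.
- glue: Loose red glue bottle with white cap, diameter 44, height 130 mm, origin under its centre. Leave alone.
- paint: Loose purple paint bottle with grey cap, diameter 52, height 140 mm, origin under its centre. Leave alone.
- pot: Loose small green paint pot with white lid, diameter 48, height 50 mm, origin under its centre. Leave alone.
- spool: Loose spool of green thread with wooden ends, diameter 36, height 40 mm, origin under its centre. Leave alone.
- cup: Loose white mug, diameter 84, height 80 mm, origin under its centre. Leave alone.

How it is judged:
By the outcome, as a careful person would: the job done as asked, in the order asked, and still so for the second after the job is handed in, with the robot touching nothing.
It also fails if it takes over 72 s, if anything falls off the work surface, if the arm or the gripper's body presses on something with over 40 N, if the wrist force passes 120 N, or if a joint passes its speed limit or range.

## Working session

There is one attempt and no reset: what is moved stays moved. The work goes in short steps, Python scripts to look and compute and a tool call to move; the robot and the scene stay as the last step left them, time stands still between calls to the robot, and variables do not carry over. Pictures are saved under pics/ and viewed, at most 10 in all, crops included, and the job is handed in when it is done.

Besides the shell and the picture viewer there is one more tool, called after "Emit:" by a JSON object that holds its "fn" and its "kwargs". apply_moves: Moves the arm, as the interface text tells. Its arguments: {"type":"object","properties":{"steps":{"type":"array"},"newtons":{"type":"number"}},"required":["steps"]}

```bash
mkdir -p pics
python3 - <<'E'
from workcell import *
import cv2,numpy as np
for n in("side","top"):
    im,d=capture(n); cv2.imwrite(f"pics/{n}0.png",im); np.save(f"pics/{n}0.npy",d)
    c=camera_info(n); print(n,np.array(c["K"]).round(1).tolist(),np.array(c["R"]).round(4).tolist(),np.array(c["t"]).round(1).tolist(),(d>0).mean())
s=sense(); print({k:np.round(v,3).tolist() for k,v in s.items()})
E
```

```text
side [[453.4, 0.0, 320.2], [0.0, 453.4, 198.6], [0.0, 0.0, 1.0]] [[-0.9989, -0.0409, -0.022], [-0.0104, 0.6591, -0.752], [0.0453, -0.7509, -0.6588]] [561.7, 100.5, 1053.9] 0.9956875
top [[489.1, 0.0, 323.1], [0.0, 489.1, 204.4], [0.0, 0.0, 1.0]] [[0.0072, -1.0, 0.005], [-0.981, -0.008, -0.194], [0.194, -0.0035, -0.981]] [61.0, 561.9, 1172.3] 0.9961328125
{'t': 0.1, 'qpos': [-1.212, 0.6, -0.003, 1.6, 0.002, 0.943, -0.08], 'joint_velocities': [0.002, -0.002, -0.001, -0.001, -0.002, 0.0, -0.001], 'joint_torque': [0.005, -77.799, 1.57, -25.862, 0.013, 0.006, -0.0], 'tcp_pos': [305.9, 656.863, 249.513], 'ee_rot': [[-0.907, 0.422, -0.0], [0.422, 0.907, -0.001], [-0.0, -0.001, -1.0]], 'contact_force': [-0.049, 0.487, -0.002], 'moment': [-0.035, 0.029, -0.019], 'grip_force': 0.0, 'grip_width': 85.01}
```

View pics/side0.png

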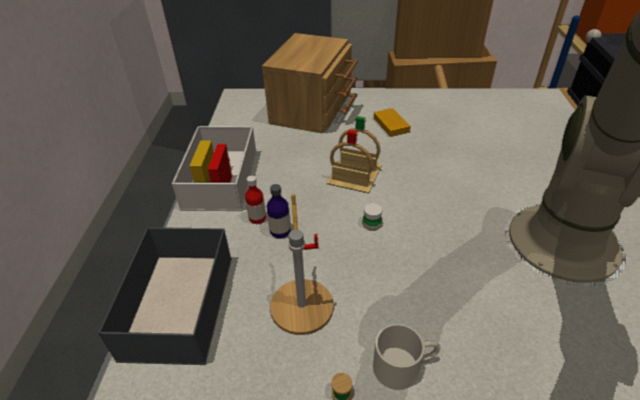

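View pics/top0.png

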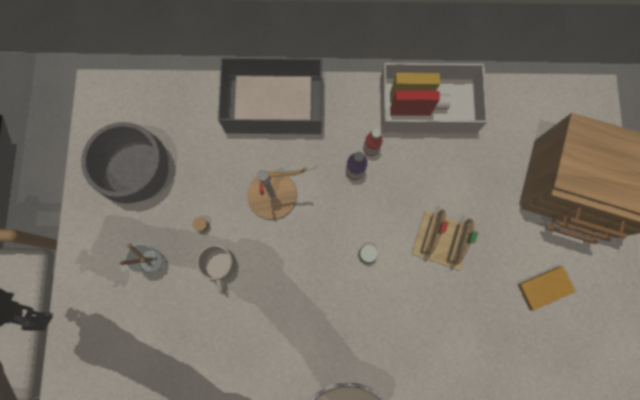

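The side view shows the stand post at (298,270), its red stop at (315,242) and the hook pointing away from the camera at (294,210). The red hoop is at (350,150), with the green one behind it. In the top view the post top is at (264,176), the hook runs right to (305,170), the stop is at (262,187), and the red and green clasps are at (444,228) and (473,237).

```bash
cat > h.py <<'E'
from workcell import *
import cv2,numpy as np
def cam(n):
    c=camera_info(n); return np.array(c["K"]),np.array(c["R"]),np.array(c["t"])
def ray(n,u,v):
    K,R,t=cam(n); return -R.T@t, R.T@np.linalg.inv(K)@np.array([u,v,1.])
def onz(n,u,v,z):
    o,d=ray(n,u,v); return o+d*(z-o[2])/d[2]
def two(p,q):
    (o,d),(o2,e)=ray("side",*p),ray("top",*q)
    s=np.linalg.lstsq(np.c_[d,-e],o2-o,rcond=None)[0]
    a,b=o+d*s[0],o2+e*s[1]; return (a+b)/2,np.linalg.norm(a-b)
def proj(n,X):
    K,R,t=cam(n); p=K@(R@np.asarray(X,float)+t); return p[:2]/p[2]
def cloud(n,d):
    K,R,t=cam(n); v,u=np.mgrid[:400,:640]
    P=np.stack([(u-K[0,2])*d/K[0,0],(v-K[1,2])*d/K[1,1],d],-1)
    return (P-t)@R
E
python3 - <<'E'
from h import *
out=[]
for n in("side","top"):
    im=cv2.imread(f"pics/{n}0.png"); d=np.load(f"pics/{n}0.npy"); P=cloud(n,d)
    hsv=cv2.cvtColor(im,cv2.COLOR_BGR2HSV); H,S,V=cv2.split(hsv)
    for nm,m in(("red",((H<8)|(H>172))&(S>150)&(V>70)),("green",(H>45)&(H<85)&(S>100)&(V>40))):
        k,l,st,ce=cv2.connectedComponentsWithStats(m.astype(np.uint8))
        for i in range(1,k):
            if st[i,4]>8: print(n,nm,st[i].tolist(),ce[i].round(1),np.median(P[l==i],0).round(0))
a=cv2.resize(cv2.imread("pics/side0.png")[180:340,250:370],None,fx=3.3,fy=3.3,interpolation=cv2.INTER_CUBIC)
b=cv2.resize(cv2.imread("pics/top0.png")[150:230,230:330],None,fx=4,fy=4,interpolation=cv2.INTER_CUBIC)
c=np.zeros((600,800,3),np.uint8); c[:a.shape[0],:a.shape[1]]=a; c[:b.shape[0],400:400+b.shape[1]]=b[:,:400]
b=cv2.resize(cv2.imread("pics/top0.png")[200:275,405:490],None,fx=3.5,fy=3.5,interpolation=cv2.INTER_CUBIC); c[330:330+b.shape[0],400:400+b.shape[1]]=b
cv2.imwrite("pics/crop.png",c)
d=np.load("pics/top0.npy");P=cloud("top",d)
print("hook pts top"); 
for u in range(256,320,3):
    j=[v for v in range(155,195) if P[v,u,2]>175]
    print(u,[(v,*P[v,u].round(0).astype(int).tolist()) for v in j][:4])
E
```

```text
side red [347, 130, 10, 14, 112] [351.4 136.4] [ 490. -208.  153.]
side red [208, 144, 18, 38, 386] [216.  162.4] [ 826. -142.  116.]
side red [245, 186, 18, 20, 273] [253.4 196.2] [720. -51.  86.]
side red [250, 217, 16, 7, 47] [257.5 220.4] [717. -46.  12.]
side red [304, 234, 14, 15, 81] [311.6 244.1] [564. 204. 194.]
side green [356, 116, 9, 14, 97] [359.6 122.6] [ 467. -274.  150.]
side green [363, 217, 18, 9, 97] [371.6 221.6] [440. -33.  24.]
side green [334, 392, 16, 8, 69] [341.4 396.2] [511. 388.  18.]
top red [396, 91, 42, 9, 367] [416.6  94.9] [ 830. -165.  115.]
top red [442, 223, 4, 8, 20] [443.6 226.3] [ 492. -208.  162.]
hook pts top
256 []
259 [(171, 603, 207, 217), (172, 602, 208, 214), (173, 600, 208, 210), (174, 597, 208, 213)]
262 [(170, 606, 201, 215), (171, 603, 201, 215), (172, 602, 201, 212), (173, 600, 201, 210)]
265 [(170, 607, 195, 210), (171, 604, 194, 215), (172, 601, 194, 217), (173, 599, 194, 215)]
268 [(172, 608, 190, 192), (173, 599, 188, 215), (174, 597, 188, 215), (175, 595, 188, 215)]
271 [(174, 599, 182, 208), (175, 597, 182, 207), (176, 594, 181
[... 297 characters left out ...]
 601, 155, 208), (174, 600, 155, 205), (175, 597, 155, 207)]
286 [(173, 603, 149, 202), (174, 323, 70, 1259), (175, 599, 149, 198)]
289 [(172, 606, 143, 199), (173, 603, 142, 202), (174, 602, 143, 198), (175, 598, 142, 202)]
292 [(172, 605, 136, 203), (173, 604, 136, 199), (174, 602, 136, 197), (175, 600, 136, 198)]
295 [(172, 605, 129, 203), (173, 602, 129, 205), (174, 601, 129, 202)]
298 [(171, 607, 122, 204), (172, 604, 122, 207), (173, 603, 122, 204)]
301 [(170, 607, 115, 212), (171, 605, 115, 213), (172, 604, 115, 208), (173, 603, 116, 201)]
304 [(168, 608, 108, 228), (169, 606, 108, 224), (170, 604, 108, 223), (171, 603, 108, 219)]
307 []
310 []
313 []
316 [(161, 323, 70, 1259)]
319 []
```

View pics/crop.png

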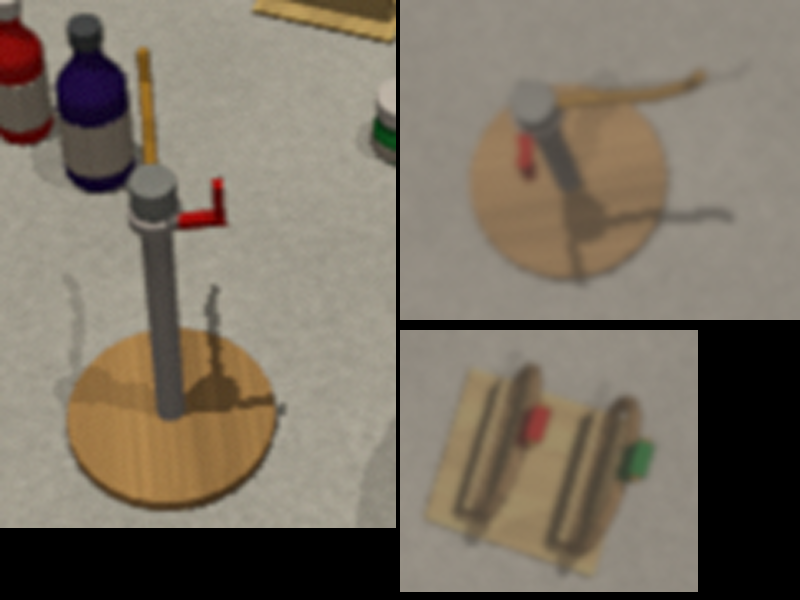

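The crop shows the hook pointing along world −y (right in the top view), with its tip at about (305,169). The stop arm runs along −x and its pin is at about (262,192). The rack and hoops are turned about 15° from world x.

Run:
```python
from h import *
print("pin top",two((316,235.3),(262.2,193)))
print("cap",two((250+154/3.3,180+172/3.3),(264,176)))
for n in("side","top"):
    im=cv2.imread(f"pics/{n}0.png"); d=np.load(f"pics/{n}0.npy"); P=cloud(n,d)
    H,S,V=cv2.split(cv2.cvtColor(im,cv2.COLOR_BGR2HSV)); X,Y,Z=P[...,0],P[...,1],P[...,2]
    b=(abs(X-597)<85)&(abs(Y-198)<85)&(Z>4)&(Z<25)&(S>80)&(H<25)&(V>60)
    (c,w,r)=cv2.fitEllipse(cv2.convexHull(np.argwhere(b)[:,::-1].astype(np.int32))); print(n,"base",onz(n,*c,12).round(1),w)
    ck=(abs(X-597)<40)&(abs(Y-198)<40)&(Z>190)
    q=P[ck&(S<60)]; print(" cap pts",len(q),q.min(0).round(0),q.max(0).round(0),q.mean(0).round(1))
    q=P[(abs(X-597)<60)&(abs(Y-198)<40)&(S>150)&((H<8)|(H>172))]; print(" stop pts", q[np.argsort(q[:,0])][::6].round(0).tolist())
    near=(abs(X-480)<110)&(abs(Y+235)<110)
    ra=near&(Z>3)&(Z<65)&(S>60)&(H<30)
    # ring: upper points
    up=near&(Z>75)&(Z<140)
    q=P[up]; q=q[:,:]
    k=cv2.kmeans(np.float32(q[:,:2]@np.array([[.27],[.96]])),2,None,(3,50,.1),3,cv2.KMEANS_PP_CENTERS)[1].ravel()
    for i in(0,1):
        p=q[k==i]; l=cv2.fitLine(np.float32(p[:,:2]),cv2.DIST_HUBER,0,.01,.01).ravel()
        print(n,"ring",len(p),p.mean(0).round(1),"ang",np.degrees(np.arctan2(l[1],l[0])).round(2),l[2:].round(1),"x",p[:,0].min().round(0),p[:,0].max().round(0))
    for nm,m in(("red",((H<8)|(H>172))&(S>130)&(V>50)),("green",(H>45)&(H<85)&(S>90)&(V>35))):
        p=P[near&m&(Z>100)]; print(" clasp",nm,len(p),p.min(0).round(0),p.max(0).round(0),p.mean(0).round(1))
    f=near&(Z>4)&(Z<18); p=np.float32(P[f][:,:2]); print(" rack",cv2.minAreaRect(p))
```

```text
pin top (array([555.42464832, 198.88072091, 214.93143954]), np.float64(2.8493491906456256))
cap (array([590.80837247, 195.74031348, 219.5088871 ]), np.float64(0.5842096884931673))
side base [591.8 202.7  12. ] (54.91334915161133, 63.364986419677734)
 cap pts 283 [577. 186. 190.] [606. 214. 218.] [591.7 202.6 207.2]
 stop pts [[555.0, 204.0, 196.0], [557.0, 201.0, 219.0], [557.0, 197.0, 216.0], [558.0, 205.0, 217.0], [559.0, 204.0, 207.0], [559.0, 205.0, 192.0], [563.0, 203.0, 193.0], [564.0, 200.0, 195.0], [568.0, 205.0, 194.0], [570.0, 205.0, 192.0], [571.0, 202.0, 194.0], [573.0, 201.0, 192.0], [576.0, 206.0, 196.0], [578.0, 207.0, 191.0]]
side ring 206 [ 460.9 -273.6  111.3] ang -18.0 [ 461.  -273.8] x 411.0 521.0
side ring 247 [ 485.4 -208.4  111.6] ang -18.5 [ 486.3 -208.5] x 432.0 544.0
 clasp red 114 [ 478. -220.  128.] [ 501. -202.  167.] [ 489.8 -208.6  150.5]
 clasp green 99 [ 457. -286.  131.] [ 477. -268.  165.] [ 467.9 -274.1  150.5]
 rack ((477.322509765625, -231.15771484375), (215.82913208007812, 215.96951293945312), 87.68537902832031)
top base [593.9 199.3  12. ] (46.815093994140625, 48.198062896728516)
 cap pts 140 [580. 186. 191.] [607. 212. 220.] [592.  197.9 210.2]
 stop pts [[561.0, 202.0, 213.0]]
top ring 181 [ 461.  -272.1  113.4] ang -17.37 [ 462.8 -272.2] x 413.0 523.0
top ring 171 [ 482.2 -205.7  112.8] ang -17.98 [ 482.3 -205.5] x 436.0 543.0
 clasp red 47 [ 480. -216.  150.] [ 502. -202.  166.] [ 491.9 -208.4  161. ]
 clasp green 19 [ 463. -279.  157.] [ 477. -270.  165.] [ 470.2 -274.9  161.1]
 rack ((481.4996032714844, -235.9075927734375), (222.08145141601562, 214.6670684814453), 1.342844009399414)
```

The manual's scale: shifts go in shares of 75 cm and turns go in shares of 180 degrees. Converting my numbers, -51.9 cm / 75 = -0.692, 33.1 cm / 75 = 0.4413, 30 degrees / 180 = 0.1667.

Emit:
{"fn": "apply_moves", "kwargs": {"steps": [[0.08, -0.12, 0.0267, 0, 0, 0.0278, 0], [0.16, -0.24, 0.0267, 0, 0, 0.0556, 0], [0.24, -0.36, 0.0267, 0, 0, 0.0833, 0], [0.3067, -0.48, 0.0267, 0, 0, 0.1111, 0], [0.3733, -0.5867, 0.0267, 0, 0, 0.1389, 0], [0.4413, -0.692, 0.0267, 0, 0, 0.1667, 0], [0.4413, -0.692, 0.0267, 0, 0, 0.1667, 0], [0.4413, -0.692, 0.0267, 0, 0, 0.1667, 0], [0.4413, -0.692, 0.0267, 0, 0, 0.1667, 0], [0.4413, -0.692, 0.0267, 0, 0, 0.1667, 0], [0.4413, -0.692, 0.0267, 0, 0, 0.1667, 0], [0.4413, -0.692, 0.0267, 0, 0, 0.1667, 0]], "newtons": 40}}

```text
t: 1.6
tcp_pos: [636.6, 138.6, 269.9]
ee_rot: [[-0.996, -0.088, -0.001], [-0.088, 0.996, 0.0], [0.001, 0.0, -1.0]]
contact_force: [0.3, -0.4, -0.4]
grip_width: 0.3
grip_force: 0.0
```

In the tool's units: -7.1 cm / 75 = -0.0947, -3.5 cm / 75 = -0.0467.

Emit:
{"fn": "apply_moves", "kwargs": {"steps": [[0, 0, -0.0467, 0, 0, 0, 0], [0, 0, -0.0947, 0, 0, 0, 0], [0, 0, -0.0947, 0, 0, 0, 0], [0, 0, -0.0947, 0, 0, 0, 0]]}}

```text
t: 2.1
tcp_pos: [637.2, 139.6, 200.4]
ee_rot: [[-0.996, -0.089, 0.001], [-0.089, 0.996, 0.001], [-0.001, 0.001, -1.0]]
contact_force: [-0.9, -0.9, 1.3]
grip_width: -0.0
grip_force: 0.0
```

Run:
```python
from h import *
ims=[]
for n,(u,v) in(("side",(230,150)),("top",(220,110))):
    im,d=capture(n); ims.append(cv2.resize(im[v:v+150,u:u+130],None,fx=3,fy=3,interpolation=cv2.INTER_CUBIC))
cv2.imwrite("pics/a.png",np.hstack(ims)); s=sense(); print(s["tcp_pos"],s["contact_force"],s["t"])
```

```text
[637.67044082 139.09094843 200.98724511] [ 0.94562781 -0.44096743 -0.84264912] 2.2
```

View pics/a.png

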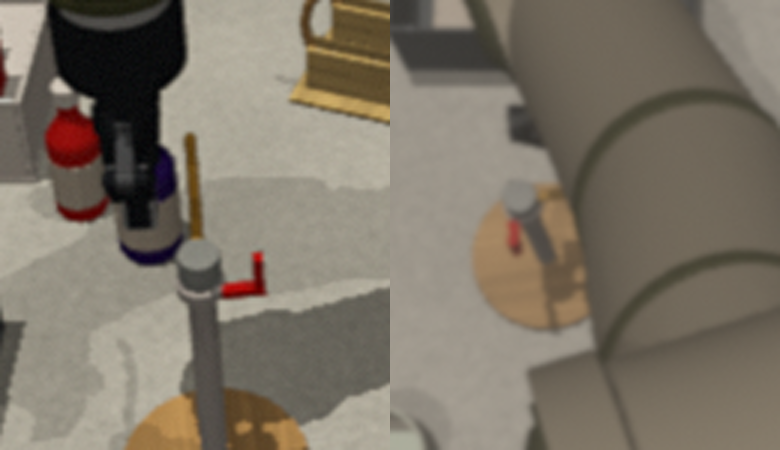

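The side view shows the closed fingers beside the hook, on its +x side, with the tips below the wire. The arm blocks the top view. Next I compute the arc.

Run:
```python
from h import *
A=np.array([592,199.5]);C=np.array([637.05,138.2])
for i,off,th in [(0,22,-85.5),(1,16,-85.5)]+[(k+2,15,-85.5-5*(k+1)) for k in range(16)]:
    t=np.radians(th);u=np.array([np.cos(t),np.sin(t)]);n=np.array([-u[1],u[0]])
    print(((A+65*u+off*n-C)/10).round(2).tolist(),th+85.5)
```

```text
[-1.8, -0.18] 0.0
[-2.4, -0.22] 0.0
[-3.06, -0.38] -5.0
[-3.63, -0.48] -10.0
[-4.21, -0.53] -15.0
[-4.8, -0.53] -20.0
[-5.38, -0.48] -25.0
[-5.95, -0.38] -30.0
[-6.51, -0.23] -35.0
[-7.06, -0.03] -40.0
[-7.59, 0.21] -45.0
[-8.09, 0.5] -50.0
[-8.57, 0.84] -55.0
[-9.01, 1.21] -60.0
[-9.42, 1.62] -65.0
[-9.8, 2.07] -70.0
[-10.13, 2.55] -75.0
[-10.42, 3.05] -80.0
```

In the tool's units: -7.6 cm / 75 = -0.1013, -7.05 cm / 75 = -0.094, -45 degrees / 180 = -0.25.

Emit:
{"fn": "apply_moves", "kwargs": {"steps": [[-0.024, -0.0027, 0, 0, 0, 0, 0], [-0.032, -0.0027, 0, 0, 0, 0, 0], [-0.0407, -0.0053, 0, 0, 0, -0.0278, 0], [-0.0487, -0.0067, 0, 0, 0, -0.0556, 0], [-0.056, -0.0073, 0, 0, 0, -0.0833, 0], [-0.064, -0.0073, 0, 0, 0, -0.1111, 0], [-0.072, -0.0067, 0, 0, 0, -0.1389, 0], [-0.0793, -0.0053, 0, 0, 0, -0.1667, 0], [-0.0867, -0.0033, 0, 0, 0, -0.1944, 0], [-0.094, -0.0007, 0, 0, 0, -0.2222, 0], [-0.1013, 0.0027, 0, 0, 0, -0.25, 0]]}}

```text
t: 3.58
tcp_pos: [562.8, 140.7, 200.6]
ee_rot: [[-0.764, 0.645, 0.004], [0.645, 0.764, 0.001], [-0.002, 0.004, -1.0]]
contact_force: [2.8, -0.8, 0.2]
grip_width: -0.1
grip_force: 1.4
```

In the tool's units: -2.4 cm / 75 = -0.032, -1.4 cm / 75 = -0.0187, -28 degrees / 180 = -0.1556.

Emit:
{"fn": "apply_moves", "kwargs": {"steps": [[-0.0067, 0.004, 0, 0, 0, -0.0278, 0], [-0.0127, 0.0087, 0, 0, 0, -0.0556, 0], [-0.0187, 0.0133, 0, 0, 0, -0.0833, 0], [-0.024, 0.0187, 0, 0, 0, -0.1111, 0], [-0.0293, 0.0247, 0, 0, 0, -0.1389, 0], [-0.032, 0.028, 0, 0, 0, -0.1556, 0]]}}

```text
t: 4.32
tcp_pos: [538.4, 161.6, 200.4]
ee_rot: [[-0.373, 0.928, 0.003], [0.928, 0.373, 0.001], [-0.0, 0.003, -1.0]]
contact_force: [2.6, -1.6, 0.3]
grip_width: -0.5
grip_force: 1.3
```

Run:
```python
from h import *
ims=[]
for n,(u,v) in(("side",(230,150)),("top",(220,110))):
    im,d=capture(n); ims.append(cv2.resize(im[v:v+150,u:u+130],None,fx=3,fy=3,interpolation=cv2.INTER_CUBIC))
cv2.imwrite("pics/b.png",np.hstack(ims)); s=sense(); print(s["tcp_pos"],s["contact_force"],s["t"])
```

```text
[537.93797451 161.73146762 200.21800333] [ 1.49970653 -0.54469499  0.50709905] 4.425
```

View pics/b.png

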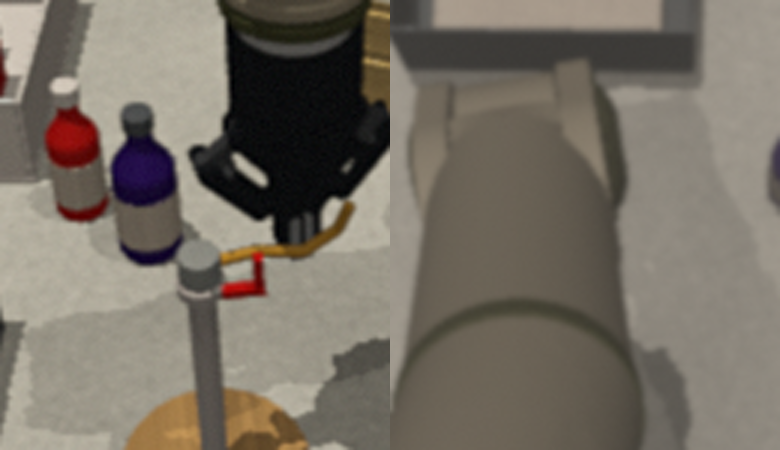

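The side view shows the fingers pushing the hook by its dip. The hook is still clear of the pin, with about 15° to go.

In the tool's units: 0.75 cm / 75 = 0.01, 0.5 cm / 75 = 0.0067, -7 degrees / 180 = -0.0389.

Emit:
{"fn": "apply_moves", "kwargs": {"steps": [[-0.0017, 0.0033, 0, 0, 0, -0.0111, 0], [-0.0033, 0.0067, 0, 0, 0, -0.0278, 0], [-0.0053, 0.01, 0, 0, 0, -0.0389, 0], [-0.0053, 0.01, 0, 0, 0, -0.0389, 0]]}}

```text
t: 4.92
tcp_pos: [533.0, 169.0, 199.3]
ee_rot: [[-0.26, 0.966, -0.0], [0.966, 0.26, 0.0], [0.0, -0.0, -1.0]]
contact_force: [1.3, -1.1, 1.8]
grip_width: 0.0
grip_force: 0.6
```

In the tool's units: 0.4 cm / 75 = 0.0053, 0.3 cm / 75 = 0.004, -4 degrees / 180 = -0.0222.

Emit:
{"fn": "apply_moves", "kwargs": {"steps": [[-0.0004, 0.0013, 0, 0, 0, -0.0056, 0], [-0.0007, 0.0027, 0, 0, 0, -0.0111, 0], [-0.0009, 0.004, 0, 0, 0, -0.0167, 0], [-0.0013, 0.0053, 0, 0, 0, -0.0222, 0]]}}

```text
t: 5.42
tcp_pos: [531.6, 172.6, 199.1]
ee_rot: [[-0.19, 0.982, -0.001], [0.982, 0.19, -0.0], [-0.0, -0.001, -1.0]]
contact_force: [-1.4, -2.5, 0.7]
grip_width: -0.1
grip_force: 1.3
```

In the tool's units: 0.2 cm / 75 = 0.0027, 0.1 cm / 75 = 0.0013, -2 degrees / 180 = -0.0111.

Emit:
{"fn": "apply_moves", "kwargs": {"steps": [[0, 0.0013, 0, 0, 0, -0.0056, 0], [-0.0003, 0.0027, 0, 0, 0, -0.0111, 0], [-0.0003, 0.0027, 0, 0, 0, -0.0111, 0]]}}

```text
t: 5.8
tcp_pos: [531.2, 172.9, 199.0]
ee_rot: [[-0.155, 0.988, -0.002], [0.988, 0.155, -0.002], [-0.002, -0.002, -1.0]]
contact_force: [-1.4, -9.5, 2.7]
grip_width: 0.3
grip_force: 2.7
```

In the tool's units: 0.1 cm / 75 = 0.0013, 0.05 cm / 75 = 0.0007, -1 degrees / 180 = -0.0056.

Emit:
{"fn": "apply_moves", "kwargs": {"steps": [[0, 0.0007, 0, 0, 0, -0.0056, 0], [-0.0001, 0.0013, 0, 0, 0, -0.0056, 0], [-0.0001, 0.0013, 0, 0, 0, -0.0056, 0]]}}

```text
t: 6.18
tcp_pos: [531.0, 173.1, 199.1]
ee_rot: [[-0.138, 0.99, -0.002], [0.99, 0.138, -0.003], [-0.003, -0.002, -1.0]]
contact_force: [-1.6, -11.5, 3.7]
grip_width: -0.0
grip_force: 3.7
```

In the tool's units: 0.1 cm / 75 = 0.0013, 0.05 cm / 75 = 0.0007, -1 degrees / 180 = -0.0056.

Emit:
{"fn": "apply_moves", "kwargs": {"steps": [[0, 0.0007, 0, 0, 0, -0.0056, 0], [-0.0001, 0.0013, 0, 0, 0, -0.0056, 0], [-0.0001, 0.0013, 0, 0, 0, -0.0056, 0]]}}

```text
t: 6.55
tcp_pos: [531.1, 173.2, 199.1]
ee_rot: [[-0.119, 0.993, -0.002], [0.993, 0.119, -0.004], [-0.004, -0.002, -1.0]]
contact_force: [-0.8, -14.1, 3.6]
grip_width: -0.1
grip_force: 4.9
```

In the tool's units: -38.5 cm / 75 = -0.5133, -30 cm / 75 = -0.4, -25 degrees / 180 = -0.1389.

Emit:
{"fn": "apply_moves", "kwargs": {"steps": [[0, 0, 0, 0, 0, 0, 0], [0, -0.0133, 0, 0, 0, 0, 0], [0, -0.0533, 0, 0, 0, 0, 0], [0, -0.08, 0.04, 0, 0, 0, 0], [0, -0.08, 0.1067, 0, 0, 0, 0], [-0.0133, -0.16, 0.1333, 0, 0, 0, 8.5], [-0.0267, -0.24, 0.1333, 0, 0, -0.0333, 8.5], [-0.04, -0.32, 0.1333, 0, 0, -0.0667, 8.5], [-0.0533, -0.4, 0.1333, 0, 0, -0.1, 8.5], [-0.0547, -0.5133, 0.0933, 0, 0, -0.1389, 8.5], [-0.0547, -0.5133, 0.0533, 0, 0, -0.1389, 8.5], [-0.0547, -0.5133, 0.0533, 0, 0, -0.1389, 8.5], [-0.0547, -0.5133, 0.0533, 0, 0, -0.1389, 8.5]]}}

```text
t: 8.18
tcp_pos: [491.2, -207.4, 239.7]
ee_rot: [[0.308, 0.951, 0.0], [0.951, -0.308, 0.001], [0.001, 0.0, -1.0]]
contact_force: [0.2, 0.3, 0.4]
grip_width: 84.6
grip_force: 0.0
```

Run:
```python
from h import *
ims=[]
for n in("side","top"):
    im,d=capture(n); cv2.imwrite(f"pics/{n}1.png",im);np.save(f"pics/{n}1.npy",d)
    P=cloud(n,d)
    H,S,V=cv2.split(cv2.cvtColor(im,cv2.COLOR_BGR2HSV))
    near=(abs(P[...,0]-545)<60)&(abs(P[...,1]-199)<40)&(P[...,2]>185)&(P[...,2]<235)
    q=P[near&(H>10)&(H<30)&(S>80)]; 
    l=cv2.fitLine(np.float32(q[:,:2]),cv2.DIST_HUBER,0,.01,.01).ravel(); print(n,"hook",len(q),q.min(0).round(),q.max(0).round(),np.degrees(np.arctan2(l[1],l[0])).round(2),l[2:])
    i=np.argsort(q[:,0]);print(q[i][:6].round(0).tolist(), q[i][-3:].round(0).tolist())
    up=(abs(P[...,0]-490)<40)&(abs(P[...,1]+210)<40)&(P[...,2]>125)&(P[...,2]<168)&((H<8)|(H>172))&(S>130)
    q=P[up]; print(" clasp",len(q), q.mean(0) if len(q) else "")
a=cv2.imread("pics/side1.png")[100:300,230:400];b=cv2.imread("pics/top1.png")[130:250,220:330]
a=cv2.resize(a,(425,500),interpolation=2);b=cv2.resize(b,(370,404),interpolation=2)
c=np.zeros((500,800,3),np.uint8);c[:,:425]=a;c[:404,430:]=b;cv2.imwrite("pics/c.png",c)
s=sense();print(s["tcp_pos"],s["qpos"],s["contact_force"],s["t"])
```

```text
side hook 214 [498. 180. 195.] [580. 200. 227.] 9.25 [534.5637 189.6965]
[[498.0, 181.0, 226.0], [498.0, 186.0, 226.0], [498.0, 184.0, 227.0], [500.0, 185.0, 221.0], [500.0, 185.0, 223.0], [500.0, 182.0, 227.0]] [[580.0, 197.0, 211.0], [580.0, 198.0, 208.0], [580.0, 198.0, 205.0]]
 clasp 109 [ 489.47569194 -208.00450924  149.9795958 ]
top hook 137 [499. 180. 186.] [583. 206. 229.] 10.58 [542.6872  190.60765]
[[499.0, 184.0, 226.0], [501.0, 181.0, 229.0], [501.0, 184.0, 226.0], [502.0, 186.0, 223.0], [503.0, 182.0, 227.0], [503.0, 186.0, 226.0]] [[581.0, 199.0, 207.0], [581.0, 195.0, 206.0], [583.0, 203.0, 197.0]]
 clasp 24 [ 490.99350184 -208.24328874  162.03729851]
[ 491.5515888  -207.02236378  240.25409159] [-0.08556957  0.42260734  0.52778565  2.07167174 -0.3188427   0.72347241
  0.3337246 ] [ 0.0080889  -0.03358872 -0.12383812] 8.275
```

View pics/c.png

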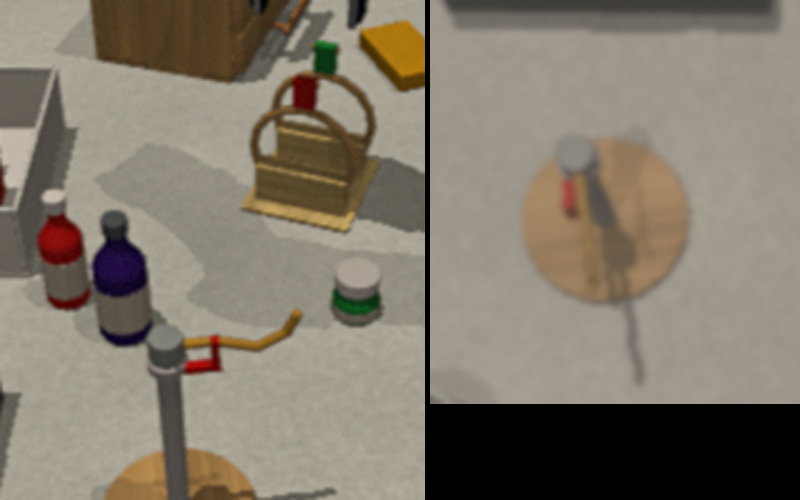

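Home push done. The hook points along world heading 190° (about 10° off −x) and lies just against the red pin, with its tip at about (501,183.5). Both hoops are still in the rack, untouched. Next I grasp the red clasp.

In the tool's units: -8.5 cm / 75 = -0.1133, -7.5 cm / 75 = -0.1.

Emit:
{"fn": "apply_moves", "kwargs": {"steps": [[0, -0.0013, -0.0267, 0, 0, 0, 6], [0, -0.0013, -0.0667, 0, 0, 0, 5], [0, -0.0013, -0.1, 0, 0, 0, 5], [0, -0.0013, -0.1133, 0, 0, 0, 5], [0, -0.0013, -0.1133, 0, 0, 0, 5], [0, -0.0013, -0.1133, 0, 0, 0, 3.5], [0, -0.0013, -0.1133, 0, 0, 0, 3], [0, -0.0013, -0.1133, 0, 0, 0, 1.5], [0, -0.0013, -0.1133, 0, 0, 0, 1.5], [0, -0.0013, -0.1133, 0, 0, 0, 1.5], [0, -0.0013, -0.1133, 0, 0, 0, 1.5]], "newtons": 40}}

```text
t: 9.65
tcp_pos: [491.3, -209.6, 154.9]
ee_rot: [[0.309, 0.951, 0.002], [0.951, -0.309, -0.0], [0.0, 0.002, -1.0]]
contact_force: [0.3, 0.1, 6.2]
grip_width: 23.2
grip_force: 40.5
```

In the tool's units: 16 cm / 75 = 0.2133, 12 cm / 75 = 0.16.

Emit:
{"fn": "apply_moves", "kwargs": {"steps": [[0, 0, 0.0133, 0, 0, 0, 1.5], [0, 0, 0.04, 0, 0, 0, 1.5], [0, 0, 0.0667, 0, 0, 0, 1.5], [0, 0, 0.1067, 0, 0, 0, 1.5], [0, 0, 0.16, 0, 0, 0, 1.5], [0, 0, 0.2133, 0, 0, 0, 1.5], [0, 0, 0.2133, 0, 0, 0, 1.5], [0, 0, 0.2133, 0, 0, 0, 1.5], [0, 0, 0.2133, 0, 0, 0, 1.5]]}}

```text
t: 10.78
tcp_pos: [490.0, -208.9, 313.2]
ee_rot: [[0.308, 0.951, -0.002], [0.951, -0.308, 0.0], [-0.0, -0.002, -1.0]]
contact_force: [0.5, 0.4, -0.1]
grip_width: 23.1
grip_force: 39.8
```

In the tool's units: 38.6 cm / 75 = 0.5147, 35 cm / 75 = 0.4667, -62 degrees / 180 = -0.3444.

Emit:
{"fn": "apply_moves", "kwargs": {"steps": [[0, 0.04, 0, 0, 0, -0.0333, 1.5], [-0.0067, 0.0933, 0, 0, 0, -0.0722, 1.5], [-0.0133, 0.1467, 0, 0, 0, -0.1111, 1.5], [-0.02, 0.2, 0, 0, 0, -0.15, 1.5], [-0.0267, 0.2533, 0, 0, 0, -0.1889, 1.5], [-0.0333, 0.3067, 0, 0, 0, -0.2278, 1.5], [-0.036, 0.36, 0, 0, 0, -0.2667, 1.5], [-0.036, 0.4133, 0, 0, 0, -0.3056, 1.5], [-0.036, 0.4667, 0, 0, 0, -0.3444, 1.5], [-0.036, 0.5147, -0.0133, 0, 0, -0.3444, 1.5], [-0.036, 0.5147, -0.04, 0, 0, -0.3444, 1.5], [-0.036, 0.5147, -0.04, 0, 0, -0.3444, 1.5], [-0.036, 0.5147, -0.04, 0, 0, -0.3444, 1.5], [-0.036, 0.5147, -0.04, 0, 0, -0.3444, 1.5]]}}

```text
t: 12.52
tcp_pos: [464.0, 176.2, 284.8]
ee_rot: [[0.985, 0.173, 0.001], [0.173, -0.985, 0.0], [0.001, -0.0, -1.0]]
contact_force: [0.2, -0.8, -0.5]
grip_width: 23.2
grip_force: 39.6
```

Run:
```python
from h import *
for n in("side","top"):
    im,d=capture(n); cv2.imwrite(f"pics/{n}2.png",im);np.save(f"pics/{n}2.npy",d)
    P=cloud(n,d)
    H,S,V=cv2.split(cv2.cvtColor(im,cv2.COLOR_BGR2HSV))
    q=P[(abs(P[...,0]-464)<30)&(abs(P[...,1]-177)<40)&(P[...,2]>245)&(P[...,2]<300)&((H<8)|(H>172))&(S>130)]; print(n,"clasp",len(q),(q.min(0).round(),q.max(0).round()) if len(q) else "")
    w=(abs(P[...,0]-464)<40)&(abs(P[...,1]-177)<75)&(P[...,2]>115)&(P[...,2]<255)&(H>5)&(H<30)&(S>60); q=P[w]
    if len(q)>20:
        l=cv2.fitLine(np.float32(q[:,:2]),cv2.DIST_HUBER,0,.01,.01).ravel(); c=q.mean(0)
        print("ring",len(q),q.min(0).round(),q.max(0).round(),np.degrees(np.arctan2(l[1],l[0])).round(1),l[2:])
        nn=np.linalg.svd(q-c)[2][2]; print("plane n",nn.round(3),c.round(1))
a=cv2.imread("pics/side2.png")[60:360,230:530];cv2.imwrite("pics/d.png",cv2.resize(a,None,fx=2,fy=2,interpolation=2))
s=sense();print(s["tcp_pos"],s["qpos"],s["contact_force"],s["t"])
```

```text
side clasp 0 
ring 595 [447. 121. 147.] [503. 234. 255.] -80.7 [460.01562 183.50117]
plane n [-0.982 -0.183  0.045] [461.3 182.7 198.7]
top clasp 0 
ring 115 [461. 121. 149.] [474. 168. 254.] -83.5 [466.9883  142.80008]
plane n [-0.989 -0.15  -0.018] [467.2 143.6 197. ]
[463.92190825 176.42886798 284.78623626] [-1.07108251  0.3584982   0.804587    2.10548645 -0.35592528  0.81344501
 -1.44588284] [-0.16556264 -0.50128841 -0.80501497] 12.625
```

View pics/d.png

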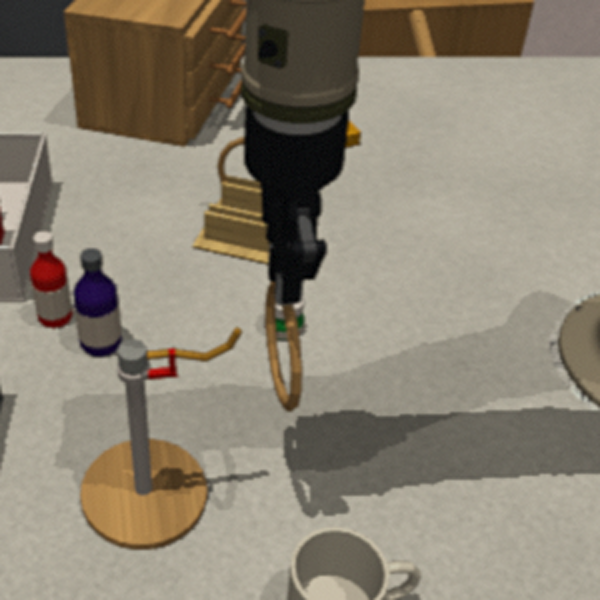

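The hoop hangs upright in the gripper at (285,345), square to the hook and outside its tip at (237,333). Next I move it over the tip and lower it.

In the tool's units: 6.4 cm / 75 = 0.0853, 6 cm / 75 = 0.08.

Emit:
{"fn": "apply_moves", "kwargs": {"steps": [[0.02, 0.0036, 0, 0, 0, 0, 1.5], [0.04, 0.0071, 0, 0, 0, 0, 1.5], [0.06, 0.0107, 0, 0, 0, 0, 1.5], [0.08, 0.014, 0, 0, 0, 0, 1.5], [0.0853, 0.0153, 0, 0, 0, 0, 1.5], [0.0853, 0.0153, -0.0133, 0, 0, 0, 1.5], [0.0853, 0.0153, -0.0267, 0, 0, 0, 1.5], [0.0853, 0.0153, -0.04, 0, 0, 0, 1.5], [0.0853, 0.0153, -0.0507, 0, 0, 0, 1.5], [0.0853, 0.0153, -0.0533, 0, 0, 0, 1.5], [0.0853, 0.0153, -0.0533, 0, 0, 0, 1.5]]}}

```text
t: 14.0
tcp_pos: [527.7, 188.2, 244.3]
ee_rot: [[0.985, 0.174, -0.0], [0.174, -0.985, -0.0], [-0.0, 0.0, -1.0]]
contact_force: [0.2, 0.1, -0.9]
grip_width: 23.4
grip_force: 39.7
```

Run:
```python
from h import *
im,d=capture("side"); a=im[100:300,230:430];cv2.imwrite("pics/e.png",cv2.resize(a,None,fx=3,fy=3,interpolation=2))
s=sense();print(s["tcp_pos"],s["contact_force"],s["t"])
print([proj("side",x).round(1) for x in([528,188.2,195],[528,188.2,215],[500.4,183.4,223])])
```

```text
[527.80861471 188.21803604 244.45026619] [-0.2317235   0.69126216 -0.06495232] 14.05
[array([332.7, 239.2]), array([332.7, 231.3]), array([348.5, 226.3])]
```

View pics/e.png

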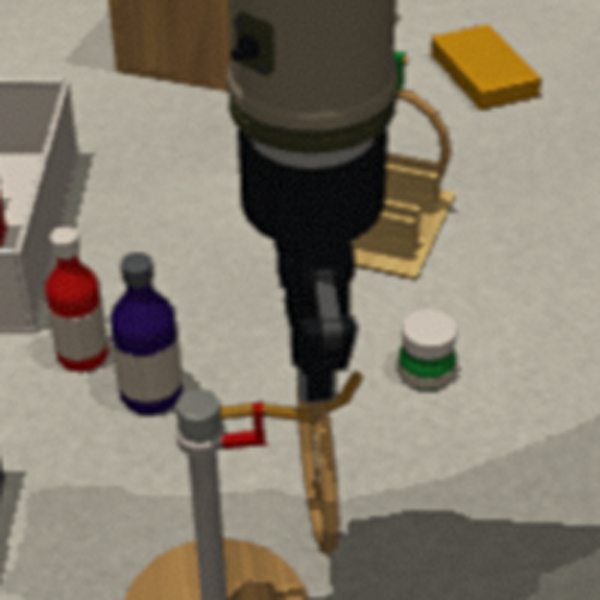

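The ring now surrounds the hook at the dip, (318,412) in the crop. Next I lower it gently.

In the tool's units: -0.5 cm / 75 = -0.0067, -0.4 cm / 75 = -0.0053.

Emit:
{"fn": "apply_moves", "kwargs": {"steps": [[0, 0, -0.0013, 0, 0, 0, 1.5], [0, 0, -0.0027, 0, 0, 0, 1.5], [0, 0, -0.004, 0, 0, 0, 1.5], [0, 0, -0.0053, 0, 0, 0, 1.5], [0, 0, -0.0067, 0, 0, 0, 1.5], [0, 0, -0.0067, 0, 0, 0, 1.5]]}}

```text
t: 14.8
tcp_pos: [527.6, 188.2, 239.2]
ee_rot: [[0.985, 0.174, -0.0], [0.174, -0.985, -0.0], [-0.0, 0.0, -1.0]]
contact_force: [-0.7, -0.2, -1.9]
grip_width: 23.3
grip_force: 39.7
```

In the tool's units: -0.1 cm / 75 = -0.0013, -0.05 cm / 75 = -0.0007.

Emit:
{"fn": "apply_moves", "kwargs": {"steps": [[0, 0, -0.0007, 0, 0, 0, 1.5], [0, 0, -0.0013, 0, 0, 0, 1.5], [0, 0, -0.0013, 0, 0, 0, 1.5]]}}

```text
t: 15.18
tcp_pos: [527.7, 188.2, 238.3]
ee_rot: [[0.985, 0.174, 0.0], [0.174, -0.985, 0.0], [0.0, -0.0, -1.0]]
contact_force: [-0.6, 0.2, 0.2]
grip_width: 23.3
grip_force: 39.7
```

In the tool's units: -0.1 cm / 75 = -0.0013, -0.05 cm / 75 = -0.0007.

Emit:
{"fn": "apply_moves", "kwargs": {"steps": [[0, 0, -0.0007, 0, 0, 0, 1.5], [0, 0, -0.0013, 0, 0, 0, 1.5], [0, 0, -0.0013, 0, 0, 0, 1.5]]}}

```text
t: 15.55
tcp_pos: [528.0, 188.3, 237.5]
ee_rot: [[0.985, 0.174, 0.001], [0.174, -0.985, 0.0], [0.001, -0.0, -1.0]]
contact_force: [-0.2, -0.4, 2.7]
grip_width: 23.4
grip_force: 40.1
```

In the tool's units: -0.05 cm / 75 = -0.0007, -0.03 cm / 75 = -0.0004.

Emit:
{"fn": "apply_moves", "kwargs": {"steps": [[0, 0, -0.0004, 0, 0, 0, 1.5], [0, 0, -0.0007, 0, 0, 0, 1.5], [0, 0, -0.0007, 0, 0, 0, 1.5]]}}

```text
t: 15.92
tcp_pos: [528.1, 188.2, 237.2]
ee_rot: [[0.985, 0.174, 0.001], [0.174, -0.985, 0.0], [0.001, -0.0, -1.0]]
contact_force: [0.6, -0.1, 5.5]
grip_width: 23.1
grip_force: 40.5
```

Emit:
{"fn": "apply_moves", "kwargs": {"steps": [[0, 0, 0, 0, 0, 0, 1.5], [0, 0, 0, 0, 0, 0, 1.5], [0, 0, 0, 0, 0, 0, 1.5]]}}

```text
t: 16.3
tcp_pos: [528.2, 188.2, 237.2]
ee_rot: [[0.985, 0.174, 0.001], [0.174, -0.985, 0.0], [0.001, -0.0, -1.0]]
contact_force: [0.1, 0.2, 6.3]
grip_width: 23.6
grip_force: 40.5
```

In the tool's units: -20 cm / 75 = -0.2667, -16 cm / 75 = -0.2133.

Emit:
{"fn": "apply_moves", "kwargs": {"steps": [[0, 0, 0, 0, 0, 0, 2.5], [0, 0, 0, 0, 0, 0, 3], [0, 0, 0, 0, 0, 0, 3.5], [0, 0, 0, 0, 0, 0, 4.5], [0, 0, 0, 0, 0, 0, 5], [0, 0, 0, 0, 0, 0, 5], [0, 0, 0.0067, 0, 0, 0, 5], [0, 0, 0.02, 0, 0, 0, 5], [0, 0, 0.04, 0, 0, 0, 5], [0, 0, 0.0667, 0, 0, 0, 5], [0, 0, 0.1067, 0, 0, 0, 5], [0, -0.0533, 0.1333, 0, 0, 0, 5], [-0.04, -0.1333, 0.1333, 0, 0, 0, 5], [-0.0667, -0.2133, 0.1333, 0, 0, 0, 5], [-0.0667, -0.2667, 0.1333, 0, 0, 0, 5], [-0.0667, -0.2667, 0.1333, 0, 0, 0, 5]]}}

```text
t: 18.3
tcp_pos: [477.2, -15.3, 338.2]
ee_rot: [[0.986, 0.168, 0.002], [0.168, -0.986, 0.001], [0.002, -0.001, -1.0]]
contact_force: [0.3, 1.1, -0.3]
grip_width: 50.0
grip_force: 0.0
```

Run:
```python
from h import *
ims=[]
for n,(u,v) in(("side",(260,150)),("top",(220,130))):
    im,d=capture(n); ims.append(cv2.resize(im[v:v+150,u:u+130],None,fx=3,fy=3,interpolation=2))
    P=cloud(n,d);H,S,V=cv2.split(cv2.cvtColor(im,cv2.COLOR_BGR2HSV))
    q=P[(abs(P[...,0]-525)<25)&(abs(P[...,1]-188)<30)&(P[...,2]>205)&(P[...,2]<255)&((H<8)|(H>172))&(S>130)]; print(n,"clasp",len(q),q.mean(0).round(1) if len(q) else "")
cv2.imwrite("pics/f.png",np.hstack(ims)); s=sense();print(s["tcp_pos"],s["contact_force"],s["t"])
```

```text
side clasp 141 [529.9 192.8 233.3]
top clasp 57 [532.1 189.9 241.9]
[477.86224416 -11.78493112 337.50882639] [-0.28043802  0.18633955  1.16387276] 18.4
```

View pics/f.png

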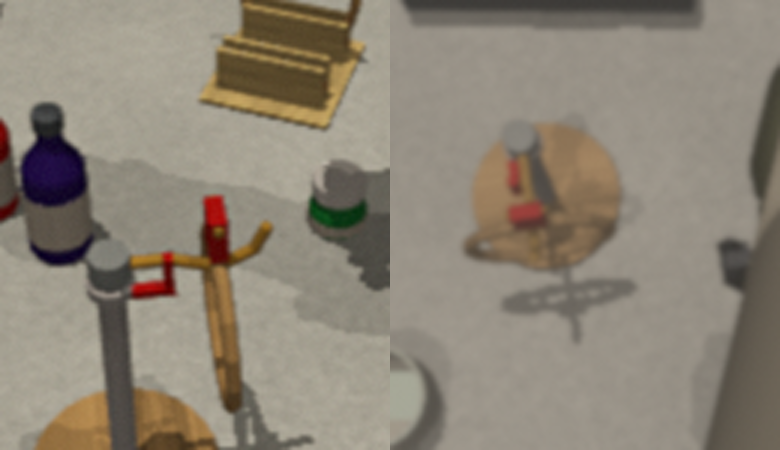

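The hoop hangs in the dip, with the clasp above the wire at (215,225). The hook is still against the red pin and the arm is clear. I'll let it settle, then hand in.

Emit:
{"fn": "apply_moves", "kwargs": {"steps": [[0, 0, 0, 0, 0, 0, 5], [0, 0, 0, 0, 0, 0, 5], [0, 0, 0, 0, 0, 0, 5], [0, 0, 0, 0, 0, 0, 5], [0, 0, 0, 0, 0, 0, 5], [0, 0, 0, 0, 0, 0, 5], [0, 0, 0, 0, 0, 0, 5], [0, 0, 0, 0, 0, 0, 5], [0, 0, 0, 0, 0, 0, 5], [0, 0, 0, 0, 0, 0, 5], [0, 0, 0, 0, 0, 0, 5], [0, 0, 0, 0, 0, 0, 5]]}}

```text
t: 19.9
tcp_pos: [477.7, -11.8, 336.8]
ee_rot: [[0.985, 0.174, -0.0], [0.174, -0.985, -0.0], [-0.0, 0.0, -1.0]]
contact_force: [1.5, 0.5, 0.6]
grip_width: 50.1
grip_force: 0.0
```

Run:
```python
from h import *
im,d=capture("side");P=cloud("side",d);H,S,V=cv2.split(cv2.cvtColor(im,cv2.COLOR_BGR2HSV))
q=P[(abs(P[...,0]-525)<25)&(abs(P[...,1]-188)<30)&(P[...,2]>205)&(P[...,2]<255)&((H<8)|(H>172))&(S>130)]; print("clasp",len(q),q.mean(0).round(1))
q=P[(P[...,0]>490)&(P[...,0]<515)&(abs(P[...,1]-188)<30)&(P[...,2]>205)&(P[...,2]<235)&(H>10)&(H<30)&(S>80)]; print("tip",len(q),q.mean(0).round(1))
if len(q)>10 and abs(q[:,1].mean()-184)<4: print(job_done())
```

```text
clasp 141 [529.9 192.8 233.3]
tip 57 [505.5 185.1 216.6]
the job is handed in; nothing more can be done
None
```

The job is handed in at about 20 s: the hook was pressed home against its stop (about 14 N at the last reading), and the red-clasped hoop hangs in its dip, lowered until it bore on the hook with about 6 N before I let go; the arm touched nothing else.

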